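# Reload the spray bed and mask the fresh board

### The job

Draw the bed's sprung arm fully back so that it stays, lift out the finished picture board and lay it flat in the middle of the drying rack. Set the fresh black board down in the bed, its grip bar along the long fixed edge and its sides snug against both fixed edges, and release the arm so that it springs onto the board. Then press every planet mask on the table flush into the well of its own colour, without letting the board leave the fixed edges, and leave all other things where they are.

Things in the scene. Friction and masses are not known exactly. Their poses are not given: they have to be found in the camera images.
- bed: Fixed spray bed: aluminium plate, x -105 to 105, y -177 to 98 mm, 12 mm thick. Origin on the underside, below the centre of a board that is home. Two blue fixed edges, 14 mm thick, rise to 26 mm above the table: the long left one has its inner face at y = +75 mm, the far one at x = +80 mm (y -55 to 75). x points roughly away from the robot (yaw varies), y left.
- clip (a joint): Sprung curved steel arm right of the board, hinged at clip_pivot, rad, growing as it is drawn back to the right (counter-clockwise from above). 0: its nose rests on the right side of a board that is home; -0.2: no board; 0.65: drawn-back stop. Over-centre spring: below 0.33 it pulls onto the board (about 5 N at the post), above 0.33 it goes to the stop and stays. A 10 mm bar, 23 mm above the table.
- clip_post (a point): Top centre of the upright orange post on the arm's free end, by which it is drawn back and released: 14 mm diameter, its top 77 mm above the table, free for its upper 45 mm. It moves with the arm on a circle of 126 mm radius about clip_pivot.
- clip_pivot (a point): The arm's hinge axis, at bed x = +85, y = -120 mm, on the plate.
- rack: The drying rack, fixed: five pale wooden slats on two grey rails, 190 mm (its x) by 200 mm, its flat top 30 mm above the table. Origin at the centre of its underside. It stands on the left or on the right of the bed.
- finished: Finished picture board with painted planets, in the bed under the arm at the start: 160 mm (x) by 150 mm (y), 18 mm thick, about 0.4 kg, with an aluminium grip bar on top at its centre, 70 mm along the board's x, 18 mm wide (y), from 18 to 52 mm above the underside. Origin at the centre of its underside.
- fresh: Fresh black board, on the table on the side of the bed away from the rack: same size, weight and grip bar as the finished one (160 x 150 x 18 mm; bar 70 mm along x, 18 mm wide, 18 to 52 mm above the underside). Four round wells, 52 mm in diameter, 10 mm deep, each with a coloured floor. Origin at the centre of its underside.
- mask_red: The red planet mask: a red disc 48 mm in diameter and 10 mm thick with a black upright knob, 16 mm in diameter, on its centre, from 10 to 48 mm above the underside; 60 g. Origin at the centre of its underside. Absent in some starts.
- well_red (a point): Centre of the red floor of the red well in the fresh board, 8 mm above the board's underside, at board x = -42, y = 42 mm.
- mask_yellow: The yellow planet mask: a yellow disc 48 mm in diameter and 10 mm thick with a black upright knob, 16 mm in diameter, on its centre, from 10 to 48 mm above the underside; 60 g. Origin at the centre of its underside. Absent in some starts.
- well_yellow (a point): Centre of the yellow floor of the yellow well in the fresh board, 8 mm above the board's underside, at board x = 42, y = 42 mm.
- mask_green: The green planet mask: a green disc 48 mm in diameter and 10 mm thick with a black upright knob, 16 mm in diameter, on its centre, from 10 to 48 mm above the underside; 60 g. Origin at the centre of its underside. Absent in some starts.
- well_green (a point): Centre of the green floor of the green well in the fresh board, 8 mm above the board's underside, at board x = -42, y = -42 mm.
- mask_blue: The blue planet mask: a blue disc 48 mm in diameter and 10 mm thick with a black upright knob, 16 mm in diameter, on its centre, from 10 to 48 mm above the underside; 60 g. Origin at the centre of its underside. Absent in some starts.
- well_blue (a point): Centre of the blue floor of the blue well in the fresh board, 8 mm above the board's underside, at board x = 42, y = -42 mm.
- can_red: Bystander, to be left alone: spray can with a red label, 56 mm diameter, 130 mm tall. Origin at the centre of its underside.
- can_blue: Bystander, to be left alone: spray can with a blue label, 56 mm diameter, 130 mm tall. Origin at the centre of its underside.
- can_white: Bystander, to be left alone: spray can with a white label, 56 mm diameter, 130 mm tall. Origin at the centre of its underside.
- jar: Bystander, to be left alone: white ceramic jar, 70 mm diameter, 90 mm tall. Origin at the centre of its underside.
- tape: Bystander, to be left alone: roll of paper tape lying flat, 90 mm diameter, 25 mm high. Origin at the centre of its underside.
- brush: Bystander, to be left alone: paint brush lying flat, 130 mm long. Origin at the centre of its underside.
- potlid: Bystander, to be left alone: black pot lid used as a stencil, 90 mm diameter, 28 mm high. Origin at the centre of its underside.
Things that resemble listed ones, but are neither listed nor needed, are in the scene too. Several things have the shape of the mask_yellow; the one meant has the colours described above.

How it is judged:
On the way, in this order (a step that is already met when the one before it is completed fails the run):
1. the sprung arm is drawn back past its dead point to the stop (value of joint clip above 0.55 rad), for 0.2 s.
2. the finished board lies flat on the drying rack (horizontal distance between finished and rack below 0.035 m and z of finished in the frame of rack between 0.026 and 0.034 m and angle between finished's own z axis and vertical below 0.06 rad), for 0.2 s.
3. the fresh board lies in the bed against both fixed edges, the arm still drawn back (x of fresh in the frame of bed between -0.004 and 0.004 m and y of fresh in the frame of bed between -0.004 and 0.004 m and z of fresh in the frame of bed between 0.009 and 0.0145 m and angle between the x axis of fresh and the x axis of bed, either way round below 0.05 rad and angle between fresh's own z axis and vertical below 0.05 rad and value of joint clip above 0.5 rad), for 0.2 s.
4. the arm is released onto the board, no mask in its well yet (x of fresh in the frame of bed between -0.004 and 0.004 m and y of fresh in the frame of bed between -0.004 and 0.004 m and z of fresh in the frame of bed between 0.009 and 0.0145 m and angle between the x axis of fresh and the x axis of bed, either way round below 0.05 rad and angle between fresh's own z axis and vertical below 0.05 rad and value of joint clip between -0.1 and 0.08 rad and horizontal distance between mask_red and well_red above 0.015 m and horizontal distance between mask_yellow and well_yellow above 0.015 m and horizontal distance between mask_green and well_green above 0.015 m and horizontal distance between mask_blue and well_blue above 0.015 m), for 0.3 s.
At the end, for the whole second after the job is handed in: Fresh board flat in the bed, within 4 mm of both fixed edges and 0.05 rad of square, arm resting on it (joint -0.1 to 0.08); finished board flat on the rack within 35 mm of its centre; every mask present level and flush (2.5 mm) in the well of its own colour (5 mm); all at rest (all of step 2 and x of fresh in the frame of bed between -0.004 and 0.004 m and y of fresh in the frame of bed between -0.004 and 0.004 m and z of fresh in the frame of bed between 0.009 and 0.0145 m and angle between the x axis of fresh and the x axis of bed, either way round below 0.05 rad and angle between fresh's own z axis and vertical below 0.05 rad and value of joint clip between -0.1 and 0.08 rad and horizontal distance between mask_red and well_red below 0.005 m and z of each of mask_red, mask_yellow, mask_green, mask_blue in the frame of fresh below 0.0105 m and angle between each of mask_red, mask_yellow, mask_green, mask_blue's own z axis and vertical below 0.06 rad and horizontal distance between mask_yellow and well_yellow below 0.005 m and horizontal distance between mask_green and well_green below 0.005 m and horizontal distance between mask_blue and well_blue below 0.005 m and linear speed of each of fresh, finished, mask_red, mask_yellow, mask_green, mask_blue below 0.02 m/s); the robot touches nothing.
It fails at once if a can, the jar, tape roll, brush or pot lid moved more than 30 mm (distance of any of can_red, can_blue, can_white, jar, tape, brush, potlid from where it was at the start of the episode above 0.03 m).
Of mask_red, mask_yellow, mask_green, mask_blue only 2 to 4 are there at a start; the rules pass over those that are not, and their reading is None.
At some moment in a run one of mask_red, mask_yellow, mask_green, mask_blue may be knocked a few centimetres aside while the robot is not near it.
It also fails if it takes over 210 s, if anything falls off the work surface, if the arm or the gripper's body presses on something with over 40 N, if the wrist force passes 120 N, or if a joint passes its speed limit or range.

### The arm

A 6-joint arm with a two-finger parallel gripper is mounted at the origin on the work surface. World frame = base frame: x ahead of the robot, y to its left, z up, the work surface at z = 0. Lengths are in m, angles in rad, forces in N, time in s.
With the tool pointing down it reaches from about 0.375 to 0.975 m from the base axis. Payload 3.8 kg.
Tool frame: the origin (TCP) lies midway between the tips of the shut fingers; the grasp point (between the pads) lies 19 mm behind it; x points along the fingers, y is the direction in which the jaws open and shut, and the axes are right-handed (so a half turn about x gives the same grasp; the last joint's range is limited). The gripper opens to 88 mm and grips with 3 to 60 N. Pads are 18 mm wide; open, the fingers measure 123 mm over their backs; the gripper's body (75 mm by 187 mm) begins 45 mm behind the grasp point.
Start: joints at [1.303, 0.264, 1.604, -0, 1.274, -0.037], TCP at [0.154, 0.657, 0.239] pointing down, gripper open.
Joint ranges: [-2.63, 2.63], [-0.94, 2.18], [0.31, 2.57], [-1.31, 4.45], [0, 2.66], [-2.55, 2.55]. Speed limits (rad/s): [2.57, 2.57, 3.14, 3.14, 3.14, 3.14].

### API

Orientations are given as a rotation vector (axis times angle).
In Python, from cell import manip, inverse_kinematics, cams, order gives the robot as it stands. Calls block until the motion is done:
- manip.move_pose(position, orientation): joint-space move of the TCP to a pose.
- manip.move_linear(position, rate=0.15, rot=None): straight line of the TCP; rot=None keeps the orientation; rate is the mean speed in m/s.
- manip.set_joints(angles): joint-space move.
- manip.set_gripper(opening, force=None): finger opening in m; force is the grip in N (None keeps the last); returns when the fingers have stopped.
- manip.dwell(seconds).
- inverse_kinematics(position, orientation): joint angles nearest the present ones, or None.
- manip.state(): the state.
- cams.capture(name): name is "scene" or "top" or "wrist"; returns a dict with "image" (400x640x3 uint8, blue, green, red), "z_map" (400x640 float32, m along the optical axis (not along the pixel's ray), 0 where there is no reading), "intrinsics" (3x3 intrinsics, pixels), "position" and "orientation" of the camera in the world; the wrist camera has in their place "T_tool_cam" (4x4, takes a point from camera to tool coordinates, whose origin is the TCP and whose axes are the tool frame's). Camera axes: x right, y down, z forward; pixel columns grow to the right and rows downward; lengths in m; the calibration is good to about 2 mm. The wrist camera is an equidistant fisheye: a pixel r from the principal point sees the ray r / f radians off the axis. A picture is of the moment at which its call begins: read the wrist's pose just before it.
A pose or a line that the arm cannot do raises manip.IKError and nothing moves.
- order.close_job(): hands the job in, once; it reports no verdict.
The state is a dict: "clock": time; "joint_pos": joint angles; "joint_velocities": joint speeds; "tau": joint torques, N m; "tool_pos": TCP position; "tcp_rot": TCP orientation; "contact_force": force on the tool from outside, world axes, zero at the start; "moment": the same for the moment, N m; "gripper_width": finger opening in m.
Only numpy, scipy, OpenCV 4.12 (cv2) and the standard library are available. Lean on these libraries where they do the work, as an engineer would, in place of code of your own. Each camera call takes 0.05 s, during which the arm holds its last target.

## Working session

There is one attempt and no reset: what is moved stays moved. The work goes in short steps, each a Python script; the robot and the scene stay as the last script left them, time stands still between calls to the robot, and variables do not carry over. Pictures are saved under pics/ and viewed, and the job is handed in when it is done.

```bash
ls; mkdir -p pics
cat > h.py <<'E'
import numpy as np, cv2
from scipy.spatial.transform import Rotation as R
from cell import manip, inverse_kinematics, cams, order
def snap(n,f):
    c=cams.capture(n); cv2.imwrite('pics/'+f,c['image']); return c
E
python3 - <<'E'
from h import *
for n in ['scene','top','wrist']:
    c=snap(n,n+'0.png'); np.savez('pics/'+n+'0.npz',**c)
    print(n,c['intrinsics'].tolist(),c.get('position'),c.get('orientation'),c.get('T_tool_cam'))
print(manip.state())
E
```

```text
pics
scene [[471.5439828697991, 0.0, 316.59057083694455], [0.0, 471.5439828697991, 199.62731133577833], [0.0, 0.0, 1.0]] [1.35076939 0.4552747  0.85812491] [-1.27583412 -2.20371518  1.00797916] None
top [[486.9664613109399, 0.0, 319.88670288566306], [0.0, 486.9664613109399, 196.36831557083977], [0.0, 0.0, 1.0]] [ 0.4452684  -0.01427618  1.34130486] [-2.18418939  2.15056746 -0.11499115] None
wrist [[309.70691628693146, 0.0, 316.51608282361883], [0.0, 309.70691628693146, 201.3236850592996], [0.0, 0.0, 1.0]] None None [[ 5.39874049e-04 -3.23154586e-01  9.46346037e-01 -1.44842555e-01]
 [ 9.99999720e-01  6.64625383e-04 -3.43528841e-04  2.40293444e-04]
 [-5.17952677e-04  9.46345958e-01  3.23154854e-01 -8.35817855e-02]
 [ 0.00000000e+00  0.00000000e+00  0.00000000e+00  1.00000000e+00]]
{'clock': 0.15, 'joint_pos': array([ 1.30311165e+00,  2.64561625e-01,  1.60505191e+00, -2.97439277e-05,
        1.27371745e+00, -3.69019027e-02]), 'joint_velocities': array([-4.89925084e-05, -3.22836167e-03, -3.34363587e-03, -3.62086411e-04,
        6.28491573e-05, -1.72658377e-03]), 'tau': array([ 4.19814060e-04, -5.02848995e+01, -3.57467902e+01,  7.27490941e-02,
        2.51271244e-02, -6.31377020e-05]), 'tool_pos': array([0.15426502, 0.65656636, 0.23769101]), 'tcp_rot': array([ 0.17982731,  1.56342774, -0.18253807]), 'contact_force': array([-0.54202649,  0.79003051, -0.3077617 ]), 'moment': array([ 0.03899275, -0.00353984,  0.01307234]), 'gripper_width': 0.08826272303997248}
```

View pics/top0.png

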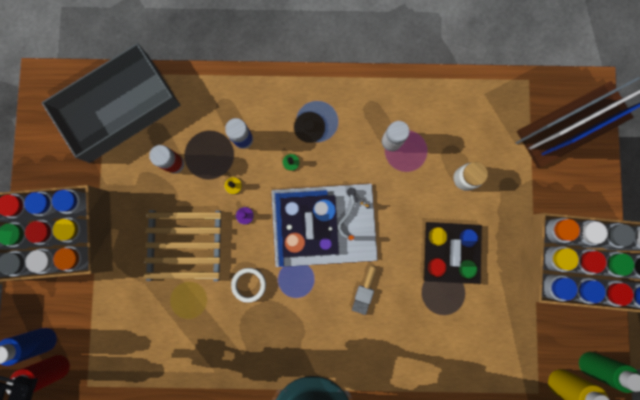

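View pics/scene0.png

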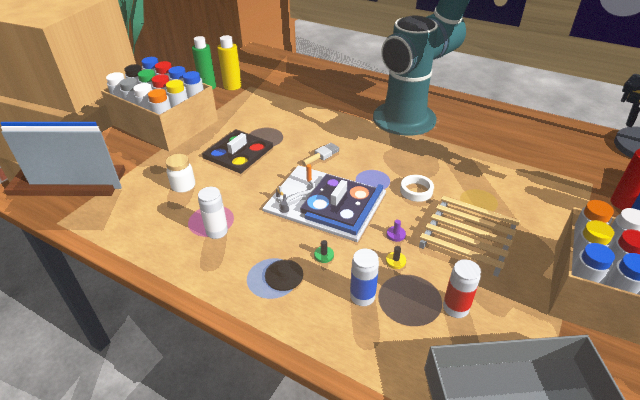

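Run:
```python
import cv2
a=cv2.imread('pics/top0.png')
cv2.imwrite('pics/c1.png',cv2.resize(a[110:310,140:390],None,fx=3.2,fy=3,interpolation=cv2.INTER_CUBIC)[:600])
cv2.imwrite('pics/c2.png',cv2.resize(a[205:305,400:500],None,fx=6,fy=6,interpolation=cv2.INTER_CUBIC))
b=cv2.imread('pics/scene0.png')
cv2.imwrite('pics/c3.png',cv2.resize(b[140:300,250:450],None,fx=4,fy=3.75,interpolation=cv2.INTER_CUBIC))
```

```text
(no output)
```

View pics/c1.png

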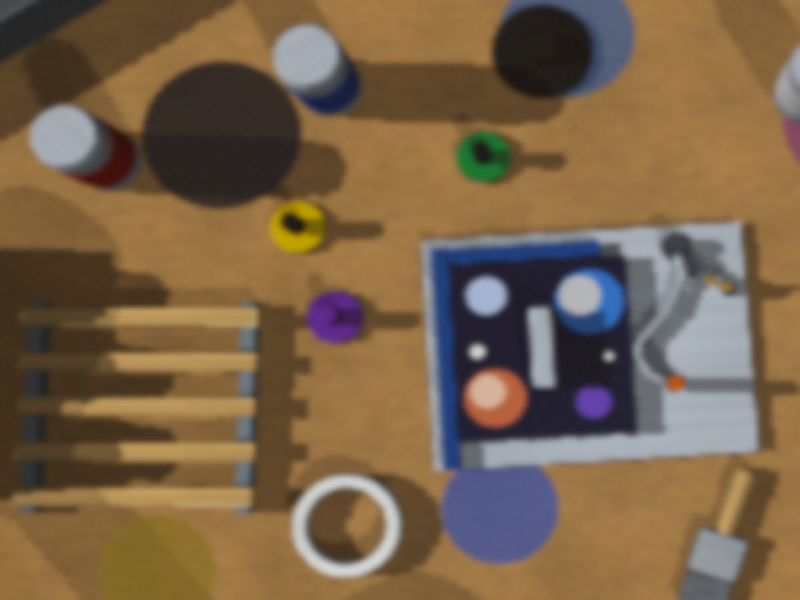

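View pics/c2.png

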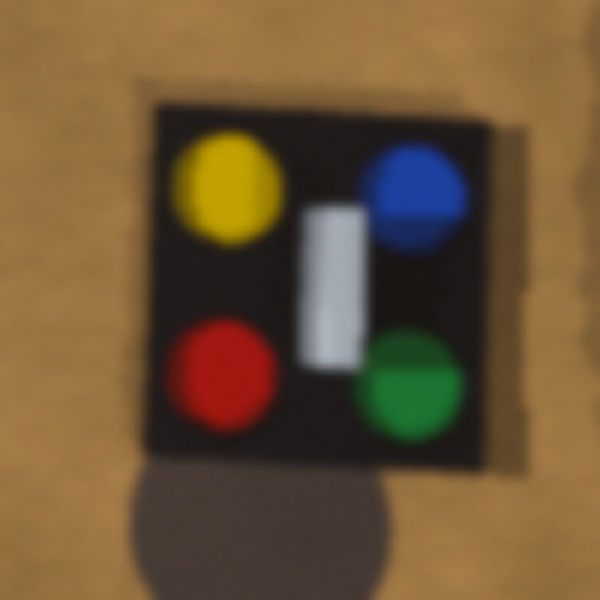

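View pics/c3.png

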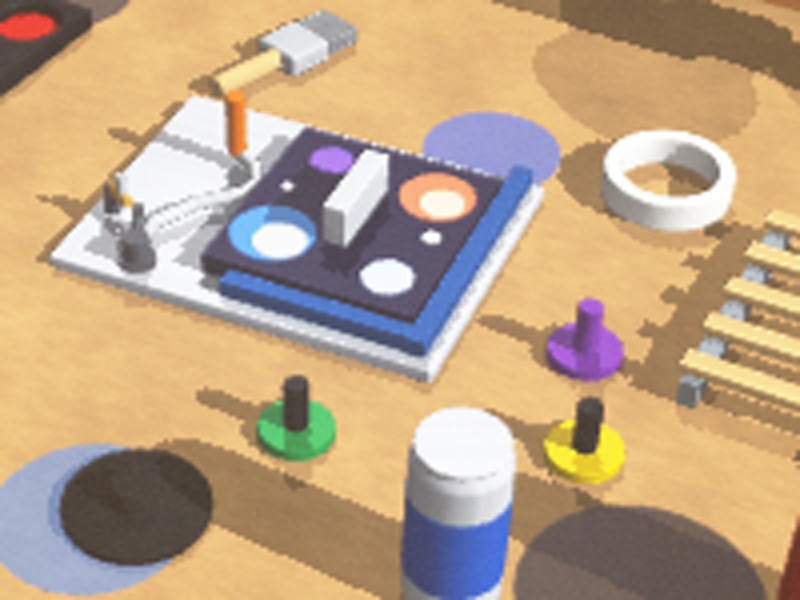

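```bash
cat >> h.py <<'E'
def rays(c,uv):
    uv=np.atleast_2d(np.array(uv,float)); K=c['intrinsics']
    return np.c_[(uv[:,0]-K[0,2])/K[0,0],(uv[:,1]-K[1,2])/K[1,1],np.ones(len(uv))]
def wray(c,uv):  # fisheye rays
    uv=np.atleast_2d(np.array(uv,float)); K=c['intrinsics']
    x=(uv[:,0]-K[0,2])/K[0,0]; y=(uv[:,1]-K[1,2])/K[1,1]
    t=np.hypot(x,y); s=np.where(t>1e-9,np.sin(t)/np.maximum(t,1e-9),1)
    return np.c_[x*s,y*s,np.cos(t)]
def campose(c,st=None):
    if 'T_tool_cam' in c and c['T_tool_cam'].shape==(4,4):
        T=np.eye(4);T[:3,:3]=R.from_rotvec(st['tcp_rot']).as_matrix();T[:3,3]=st['tool_pos']
        T=T@c['T_tool_cam']; return T[:3,:3],T[:3,3]
    return R.from_rotvec(c['orientation']).as_matrix(),c['position']
def onplane(c,uv,z,st=None):
    Rm,p=campose(c,st); d=(wray(c,uv) if st is not None else rays(c,uv))@Rm.T
    return p+d*((z-p[2])/d[:,2])[:,None]
def wproj(c,st,P):
    Rm,p=campose(c,st); q=(np.atleast_2d(P)-p)@Rm; K=c['intrinsics']
    r=np.hypot(q[:,0],q[:,1]); t=np.arctan2(r,q[:,2]); k=t/np.maximum(r,1e-9)
    return np.c_[K[0,0]*q[:,0]*k+K[0,2],K[1,1]*q[:,1]*k+K[1,2]]
def wsnap(f):
    st=manip.state(); c=snap('wrist',f); return c,st
E
python3 - <<'E'
from h import *
c=dict(np.load('pics/top0.npz'))
def t(n,uv,z): print(n,np.round(onplane(c,uv,z),3).tolist())
cx=lambda u,v:(140+u/3.2,110+v/3)
t('green knob',[cx(483,150)],.048)
t('yellow knob',[cx(293,222)],.048)
t('finbar ends',[cx(540,307),cx(542,387)],.064)
t('post',[cx(676,382)],.077)
t('pivot?',[cx(678,243)],.03)
t('rack corners',[cx(45,312),cx(258,312),cx(15,502),cx(252,502)],.03)
t('fresh corners',[(400+158/6,205+103/6),(400+490/6,205+122/6),(400+145/6,205+457/6),(400+487/6,205+470/6)],.018)
t('freshbar',[(400+335/6,205+207/6),(400+335/6,205+368/6)],.052)
t('tape',[cx(347,525)],.02)
t('purple',[cx(335,318)],.01)
t('canb,canr tops',[cx(308,55),cx(65,137)],.13)
t('brush',[cx(740,475),cx(700,590)],.01)
t('bed corners',[cx(425,242),cx(742,225),cx(757,452),cx(435,470)],.012)
E
```

```text
green knob [[0.679, 0.066, 0.048]]
yellow knob [[0.612, 0.223, 0.048]]
finbar ends [[0.538, 0.015, 0.064], [0.468, 0.012, 0.064]]
post [[0.474, -0.097, 0.077]]
pivot? [[0.6, -0.1, 0.03]]
rack corners [[0.529, 0.432, 0.03], [0.532, 0.253, 0.03], [0.36, 0.449, 0.03], [0.363, 0.252, 0.03]]
fresh corners [[0.519, -0.304, 0.018], [0.513, -0.455, 0.018], [0.361, -0.297, 0.018], [0.358, -0.45, 0.018]]
freshbar [[0.473, -0.374, 0.052], [0.403, -0.373, 0.052]]
tape [[0.344, 0.174, 0.02]]
purple [[0.529, 0.191, 0.01]]
canb,canr tops [[0.744, 0.201, 0.13], [0.67, 0.39, 0.13]]
brush [[0.393, -0.156, 0.01], [0.29, -0.123, 0.01]]
bed corners [[0.6, 0.116, 0.012], [0.62, -0.156, 0.012], [0.413, -0.17, 0.012], [0.393, 0.102, 0.012]]
```

```bash
cat >> h.py <<'E'
def down(yaw):
    c,s=np.cos(yaw),np.sin(yaw)
    return R.from_matrix(np.array([[0,-s,c],[0,c,s],[-1,0,0]])).as_rotvec()
E
python3 - <<'E'
from h import *
print(R.from_rotvec(manip.state()['tcp_rot']).as_matrix().round(2))
views={'rack':((.44,.34,.30),0.3),'masks':((.60,.14,.28),0.06),'bed':((.48,-.02,.28),0.06),'fresh':((.42,-.37,.28),-.04)}
for k,(p,y) in views.items():
    manip.move_pose(p,down(y)); manip.dwell(.3)
    c,st=wsnap(f'w_{k}.png'); np.savez(f'pics/w_{k}.npz',**c,**{'st_'+a:b for a,b in st.items()})
    print(k,st['clock'],st['tool_pos'],st['joint_pos'].round(2))
E
```

```text
[[-0.    0.23  0.97]
 [-0.    0.97 -0.23]
 [-1.   -0.   -0.  ]]
rack 2.0333 [0.43969247 0.34052535 0.29981949] [ 0.61  0.01  1.78  0.    1.35 -1.26]
masks 3.3917 [0.59960296 0.1411895  0.28032797] [ 0.19  0.13  1.69  0.    1.32 -1.44]
bed 4.5583 [ 0.48062576 -0.01924457  0.27981302] [-0.09 -0.13  1.95  0.    1.33 -1.72]
fresh 6.2417 [ 0.42050987 -0.36922268  0.28013182] [-0.77  0.02  1.8   0.    1.32 -2.3 ]
```

View pics/w_rack.png

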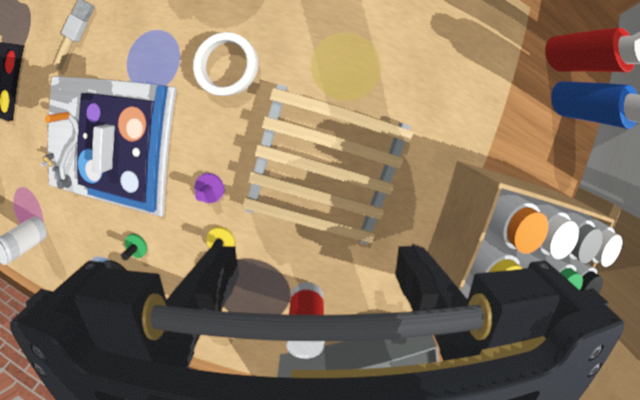

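View pics/w_masks.png

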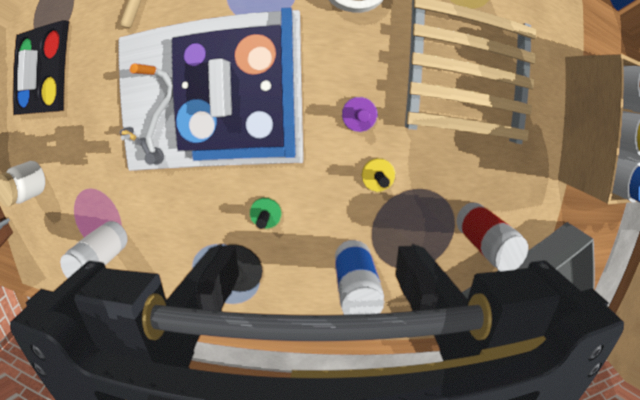

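View pics/w_bed.png

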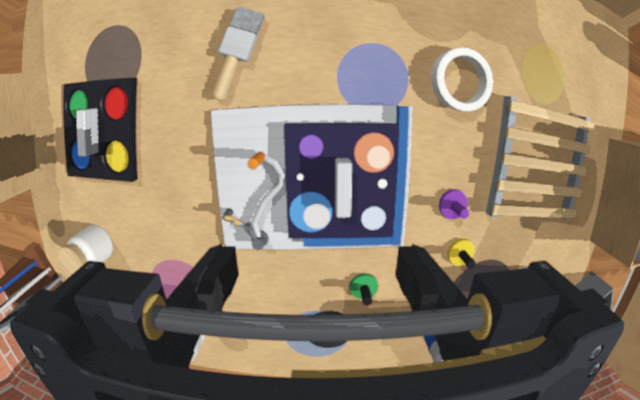

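View pics/w_fresh.png

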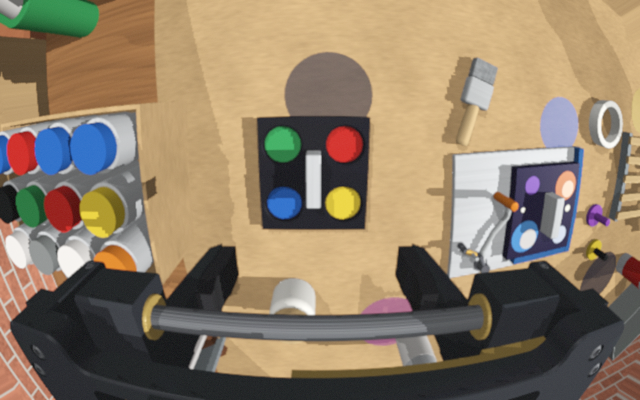

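The wrist views show the bed (285–410, 105–248 in the bed view), rack, tape and fresh board. The only mask-shaped things are green at (364,287), yellow at (462,253) and an all-purple decoy at (454,204). No red or blue mask is visible. I'll measure these in enlarged crops.

Run:
```python
import cv2
def crop(n,o,x0,y0,w,h,f):
    a=cv2.imread(f'pics/{n}.png')[y0:y0+h,x0:x0+w]
    cv2.imwrite(f'pics/{o}.png',cv2.resize(a,None,fx=f,fy=f,interpolation=cv2.INTER_CUBIC))
crop('w_bed','k_bed',205,98,210,155,3.8)
crop('w_fresh','k_fresh',250,108,130,130,4.5)
crop('w_rack','k_rack',235,75,190,180,3.3)
crop('w_masks','k_masks',235,90,170,150,4)
```

```text
(no output)
```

View pics/k_bed.png

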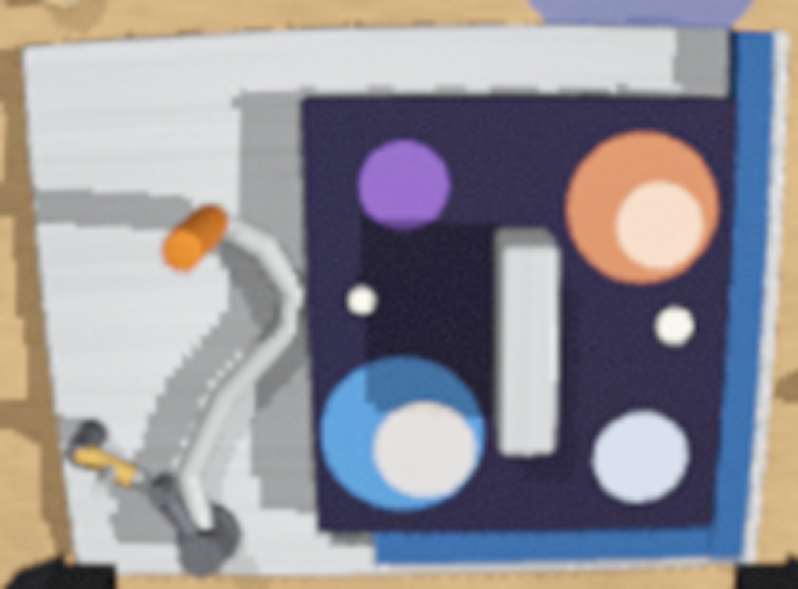

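View pics/k_fresh.png

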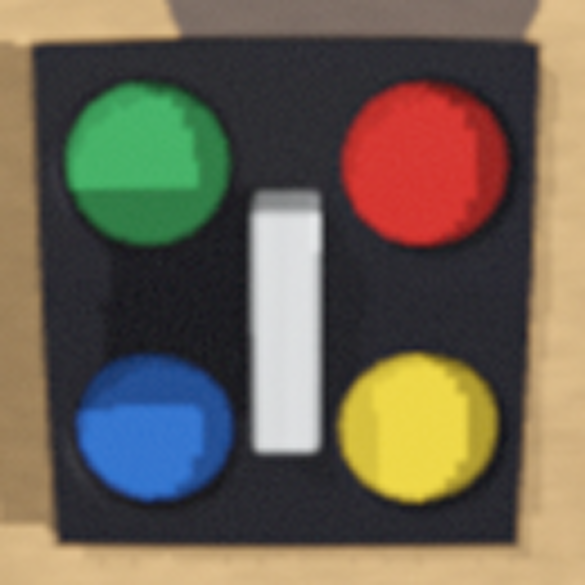

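View pics/k_rack.png

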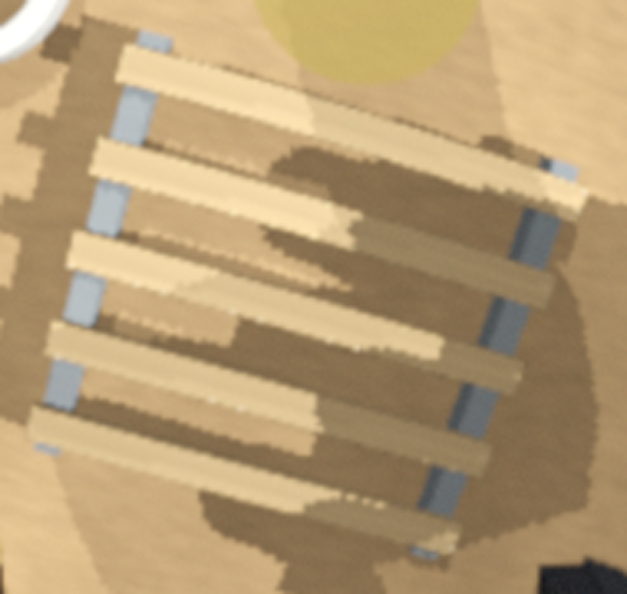

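View pics/k_masks.png

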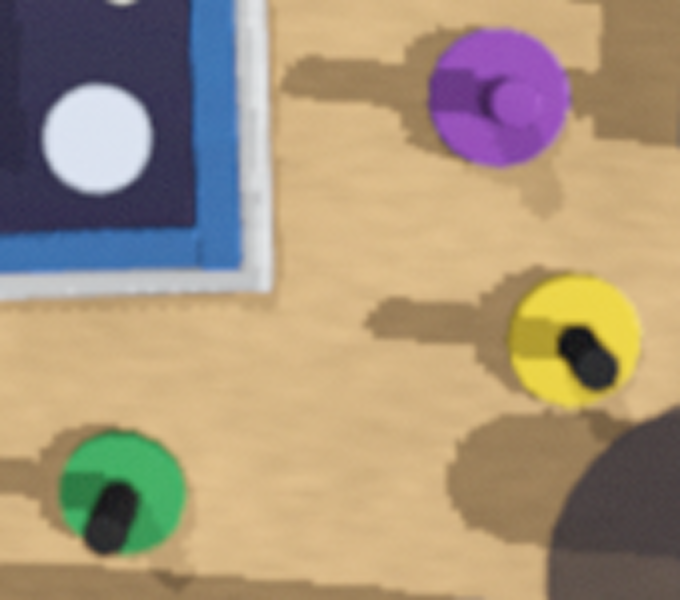

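```bash
cat > m.py <<'E'
from h import *
def ld(k):
    d=dict(np.load(f'pics/w_{k}.npz')); st={a[3:]:b for a,b in d.items() if a.startswith('st_')}
    return d,st
def rect(P,L=.16,W=.15):  # corners order: -x-y, -x+y, +x+y, +x-y
    P=P[:,:2]; m=P.mean(0)
    v=(P[2]+P[3]-P[0]-P[1])/2; w=(P[1]+P[2]-P[0]-P[3])/2
    return m.round(4), np.arctan2(v[1],v[0]).round(4), np.arctan2(-w[0],w[1]).round(4), np.linalg.norm(v).round(4), np.linalg.norm(w).round(4)
def q(o,f,pts): return [(o[0]+(a+.5)/f-.5,o[1]+(b+.5)/f-.5) for a,b in pts]
if __name__=='__main__':
    c,s=ld('bed'); o=(205,98)
    print('fin',rect(onplane(c,q(o,3.8,[(303,98),(735,98),(713,525),(320,528)]),.030,s)))
    print('finbar',rect(onplane(c,q(o,3.8,[(497,246),(559,246),(554,455),(500,457)]),.064,s)))
    print('post',onplane(c,q(o,3.8,[(183,250)]),.077,s))
    print('bedpl',rect(onplane(c,q(o,3.8,[(22,47),(788,32),(752,568),(78,574)]),.012,s)))
    c,s=ld('fresh');o=(250,108)
    print('fresh',rect(onplane(c,q(o,4.5,[(34,44),(538,44),(516,542),(58,544)]),.018,s)))
    print('freshbar',rect(onplane(c,q(o,4.5,[(252,212),(321,212),(320,453),(252,453)]),.052,s)))
    c,s=ld('rack');o=(235,75)
    print('rack',rect(onplane(c,q(o,3.3,[(120,45),(588,183),(458,551),(28,430)][0:4]),.03,s)), onplane(c,q(o,3.3,[(120,45),(588,190),(458,551),(28,425)]),.03,s).round(3).tolist())
    c,s=ld('masks');o=(235,90)
    print('g',onplane(c,q(o,4,[(123,492)]),.01,s),onplane(c,q(o,4,[(102,537)]),.048,s))
    print('y',onplane(c,q(o,4,[(576,341)]),.01,s),onplane(c,q(o,4,[(599,372)]),.048,s))
E
python3 m.py
```

```text
fin (array([0.503 , 0.0157]), np.float64(0.0779), np.float64(0.0697), np.float64(0.1579), np.float64(0.147))
finbar (array([0.5044, 0.0151]), np.float64(0.0834), np.float64(0.0834), np.float64(0.0706), np.float64(0.0187))
post [[ 0.47380298 -0.09384227  0.077     ]]
bedpl (array([ 0.5091, -0.0238]), np.float64(0.0776), np.float64(0.0757), np.float64(0.2098), np.float64(0.2737))
fresh (array([ 0.4381, -0.3746]), np.float64(-0.0389), np.float64(-0.0361), np.float64(0.1578), np.float64(0.1473))
freshbar (array([ 0.4388, -0.3741]), np.float64(-0.043), np.float64(-0.0383), np.float64(0.0695), np.float64(0.019))
rack (array([0.4455, 0.3556]), np.float64(0.0276), np.float64(0.0167), np.float64(0.1718), np.float64(0.2004)) [[0.362, 0.253, 0.03], [0.36, 0.454, 0.03], [0.531, 0.458, 0.03], [0.53, 0.257, 0.03]]
g [[0.67968238 0.07183636 0.01      ]] [[0.68134601 0.07060742 0.048     ]]
y [[0.61336874 0.22890541 0.01      ]] [[0.61409221 0.22916919 0.048     ]]
```

```bash
cat >> h.py <<'E'
BED=np.array([.504,.0155]); BYAW=.077
def bed(x,y):
    c,s=np.cos(BYAW),np.sin(BYAW); return BED+np.array([c*x-s*y,s*x+c*y])
PIV=np.array([.598,-.0976]); POST0=np.array([.4738,-.0940])
def post(th):
    c,s=np.cos(th),np.sin(th); v=POST0-PIV; v=v*.126/np.linalg.norm(v); return PIV+np.array([c*v[0]-s*v[1],s*v[0]+c*v[1]])
def P(xy,z): return np.array([xy[0],xy[1],z])
def rep(t=''):
    s=manip.state(); print(t,'t=%.1f'%s['clock'],'tcp',s['tool_pos'].round(4),'F',s['contact_force'].round(1),'w %.4f'%s['gripper_width']); return s
E
python3 - <<'E'
from h import *
yw=lambda th: np.pi+BYAW-.03+th
p=post(0); print(p)
manip.move_pose(P(p,.20),down(yw(0))); rep()
manip.set_gripper(.045)
manip.move_linear(P(p,.046),rate=.15); rep('down')
manip.set_gripper(0.0,force=15); rep('grip')
for th in np.linspace(.1,.62,5):
    manip.move_linear(P(post(th),.046),rate=.1,rot=down(yw(th))); rep('%.2f'%th)
manip.set_gripper(.05); rep('open')
p=post(.62)
manip.move_linear(P(p,.20),rate=.2)
manip.move_pose(P(bed(0,0),.28),down(BYAW)); manip.dwell(.2)
c,st=wsnap('w_a1.png'); np.savez('pics/w_a1.npz',**c,**{'st_'+a:b for a,b in st.items()}); rep()
E
```

```text
[ 0.4720529  -0.09394936]
 t=9.3 tcp [ 0.4721 -0.0941  0.2001] F [0.4 0.1 0.1] w 0.0879
down t=11.2 tcp [ 0.4729 -0.0942  0.0468] F [0.2 0.2 0.6] w 0.0450
grip t=11.8 tcp [ 0.4724 -0.0946  0.0463] F [-0.2 -4.1  2.4] w 0.0132
0.10 t=12.1 tcp [ 0.4726 -0.106   0.0463] F [0.9 3.6 4.1] w 0.0130
0.23 t=12.4 tcp [ 0.475  -0.1226  0.0463] F [0.4 1.5 4. ] w 0.0135
0.36 t=12.7 tcp [ 0.4794 -0.1386  0.0463] F [ 1.  -0.6  4.4] w 0.0133
0.49 t=13.0 tcp [ 0.4858 -0.1538  0.0463] F [ 2.5 -2.2  3.3] w 0.0136
0.62 t=13.3 tcp [ 0.4943 -0.1681  0.0464] F [ 3.1 -4.1  2. ] w 0.0136
open t=14.0 tcp [ 0.493  -0.1676  0.0457] F [-0.2 -0.6 -0.5] w 0.0497
 t=17.1 tcp [0.504  0.0153 0.2799] F [-0.2  0.  -0.2] w 0.0498
```

View pics/w_a1.png

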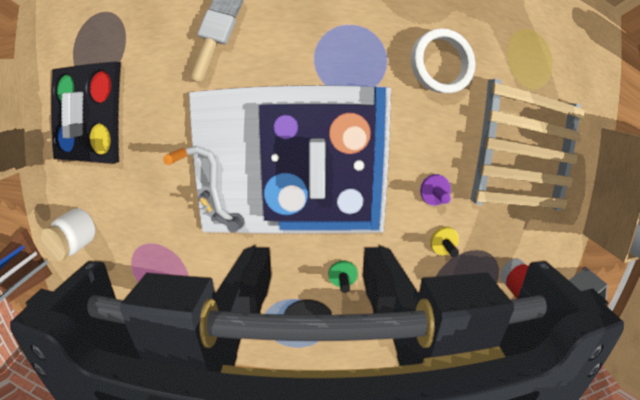

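Run:
```python
from h import *
b=np.array([.5042,.0153]); yw=.08
manip.set_gripper(.06)
manip.move_pose(P(b,.15),down(yw))
manip.move_linear(P(b,.037),rate=.15); rep('down')
manip.set_gripper(0,force=40); s=rep('grip')
manip.move_linear(P(b,.06),rate=.06); rep('lift')
manip.move_linear(P(b,.20),rate=.2); rep('up')
r=np.array([.4455,.3556])
manip.move_pose(P(r,.20),down(.022)); rep('over')
manip.move_linear(P(r,.075),rate=.2)
for z in np.arange(.062,.048,-.002):
    manip.move_linear(P(r,z),rate=.04); s=rep('z')
    if s['contact_force'][2]>2: break
```

```text
down t=18.9 tcp [0.5056 0.0153 0.0383] F [ 0.2 -0.1  0.9] w 0.0601
grip t=19.7 tcp [0.5042 0.0154 0.0371] F [-0.7 -0.   1.4] w 0.0175
lift t=20.2 tcp [0.5045 0.0153 0.0604] F [-0.7 -0.1 -3.5] w 0.0177
up t=21.0 tcp [0.5031 0.0153 0.1985] F [-1.3  0.4 -4.7] w 0.0180
over t=22.3 tcp [0.4457 0.3546 0.1994] F [ 0.7  1.1 -4.8] w 0.0179
z t=23.6 tcp [0.4452 0.3555 0.0618] F [ 0.6  0.  -2.9] w 0.0178
z t=23.8 tcp [0.4454 0.3556 0.0599] F [-0.2  0.4 -2.9] w 0.0181
z t=24.1 tcp [0.4454 0.3555 0.0578] F [ 0.   0.1 -4.7] w 0.0177
z t=24.3 tcp [0.4453 0.3555 0.0558] F [ 0.5 -0.9 -4. ] w 0.0174
z t=24.6 tcp [0.4458 0.3558 0.0551] F [-2.3 -1.2  4.1] w 0.0178
```

Run:
```python
from h import *
manip.set_gripper(.06); rep('open')
manip.move_linear([.4455,.3556,.25],rate=.25); 
c,st=wsnap('w_r1.png')
manip.move_pose(P(bed(-.01,-.02),.25),down(BYAW)); manip.dwell(.2)
c,st=wsnap('w_b2.png'); np.savez('pics/w_b2.npz',**c,**{'st_'+a:b for a,b in st.items()}); rep()
a=cv2.imread('pics/w_b2.png'); cv2.imwrite('pics/k_b2.png',cv2.resize(a[60:260,180:410],None,fx=3,fy=3,interpolation=cv2.INTER_CUBIC))
```

```text
open t=25.4 tcp [0.4455 0.3556 0.0539] F [-0.1 -0.4  0.1] w 0.0602
 t=27.9 tcp [ 0.4957 -0.0044  0.25  ] F [-1.   0.3  0.5] w 0.0603
```

View pics/w_r1.png

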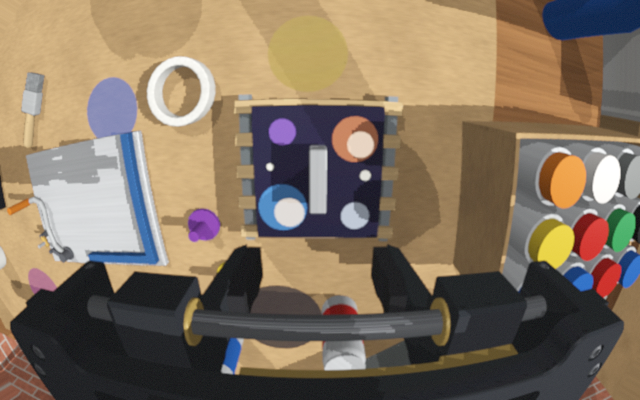

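View pics/k_b2.png

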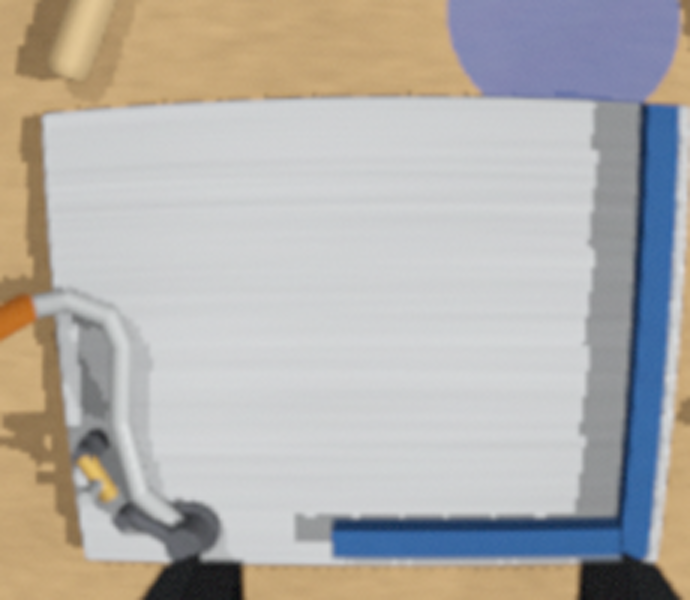

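Run:
```python
from m import *
c,s=ld('b2'); 
p=onplane(c,q((180,60),3,[(642,107),(623,518),(336,520)]),.026,s)[:,:2]; print(p)
d=p[1]-p[0]; print('yawL',np.arctan2(d[1],d[0])); e=p[1]-p[2]; print('yawF',np.arctan2(-e[0],e[1]),np.linalg.norm(e))
for yaw in (.077,.08):
    c_,s_=np.cos(yaw),np.sin(yaw); Rm=np.array([[c_,-s_],[s_,c_]])
    print('origin from corner',p[1]-Rm@[.080,.075])
print(onplane(c,q((180,60),3,[(47,115),(680,107),(655,562),(88,558)]),.012,s))
```

```text
[[ 0.39767713  0.0800259 ]
 [ 0.57395223  0.09641437]
 [ 0.58426352 -0.03004592]]
yawL 0.09270449653655778
yawF 0.0813578513182192 0.12687996743480628
origin from corner [0.49995856 0.01548268]
origin from corner [0.50020169 0.01526106]
[[ 0.41611911 -0.16573479  0.012     ]
 [ 0.39482298  0.09980402  0.012     ]
 [ 0.60188312  0.12017627  0.012     ]
 [ 0.62250054 -0.15021377  0.012     ]]
```

```bash
python3 - <<'E'
from h import *
b=np.array([.4386,-.3743]); yw=np.pi-.039
manip.move_pose(P(b,.22),down(yw)); rep()
manip.move_linear(P(b,.12),rate=.2)
manip.dwell(.1); c,st=wsnap('w_f2.png')
manip.move_linear(P(b,.025),rate=.12); rep('down')
manip.set_gripper(0,force=40); rep('grip')
manip.move_linear(P(b,.05),rate=.06); rep('lift')
manip.move_linear(P(b,.20),rate=.2); rep('up')
BY=.08; c_,s_=np.cos(BY),np.sin(BY); t=np.array([.502,.0155])+np.array([[c_,-s_],[s_,c_]])@[-.007,-.006]
manip.move_pose(P(t,.20),down(np.pi+BY)); manip.move_linear(P(t,.08),rate=.2); manip.dwell(.2); rep('over')
snap('scene','s_over.png')
c,st=wsnap('w_over.png'); np.savez('pics/w_over.npz',**c,**{'st_'+a:b for a,b in st.items()})
E
python3 -c "
import cv2
b=cv2.imread('pics/s_over.png');cv2.imwrite('pics/k_over.png',cv2.resize(b[120:270,240:440],None,fx=4,fy=4,interpolation=cv2.INTER_CUBIC))"
```

```text
t=30.1 tcp [ 0.4388 -0.374   0.22  ] F [-0.  -0.5  0.7] w 0.0604
down t=31.9 tcp [ 0.4392 -0.3748  0.0257] F [-0.  -0.6  0.8] w 0.0599
grip t=32.6 tcp [ 0.4386 -0.3744  0.0251] F [-0.1  0.4  1.2] w 0.0182
lift t=33.2 tcp [ 0.4388 -0.3745  0.0504] F [ 0.1  0.2 -4.4] w 0.0177
up t=34.1 tcp [ 0.4377 -0.3735  0.1983] F [ 0.7 -0.5 -5.1] w 0.0179
over t=36.5 tcp [0.4971 0.0088 0.0818] F [ 0.1 -0.3 -3.7] w 0.0175
```

View pics/k_over.png

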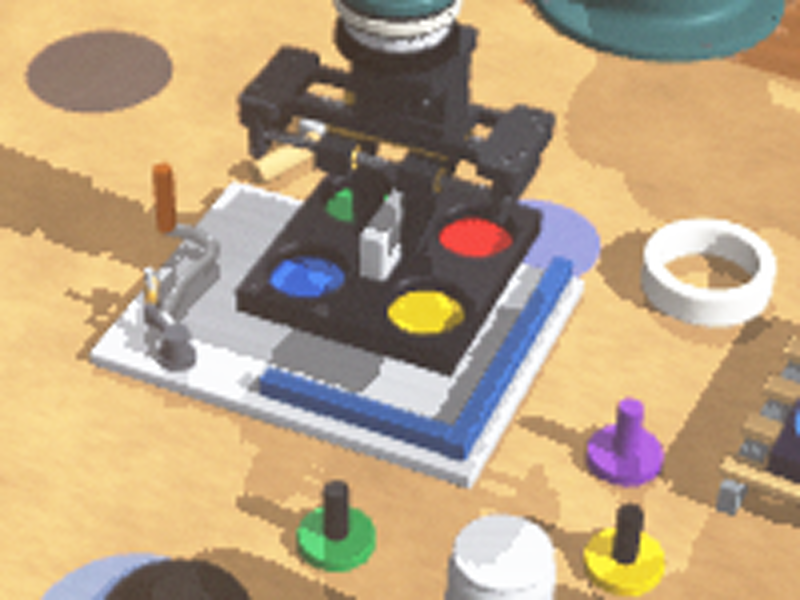

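View pics/w_over.png

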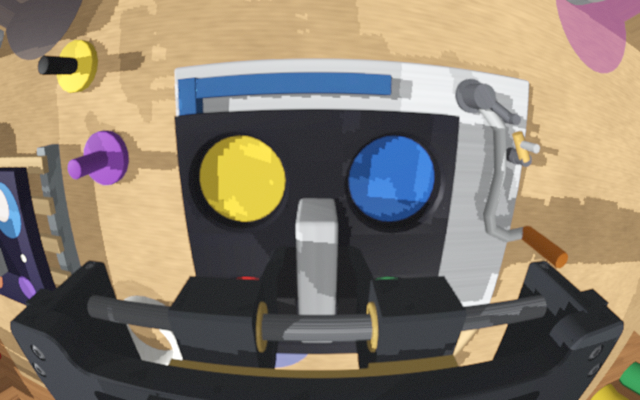

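Run:
```python
from h import *
BY=.08; c_,s_=np.cos(BY),np.sin(BY); Rm=np.array([[c_,-s_],[s_,c_]])
t=np.array([.502,.0155])+Rm@[-.007,-.006]
manip.move_linear(P(t,.045),rate=.1); s=rep('45')
z=.045
while z>.034:
    z-=.001; manip.move_linear(P(t,z),rate=.03); s=rep('z')
    if s['contact_force'][2]>3: break
z+=.0005
off=np.array([-.007,-.006])
for ax in (0,1):
    for i in range(16):
        off[ax]+=.001
        p=np.array([.502,.0155])+Rm@off
        manip.move_linear(P(p,z),rate=.03); s=manip.state()
        fb=Rm.T@s['contact_force'][:2]
        pb=Rm.T@(s['tool_pos'][:2]-np.array([.502,.0155]))
        print(ax,off.round(4),'act',pb.round(4),'fb',fb.round(1),'fz %.1f'%s['contact_force'][2])
        if fb[ax]<-9: break
c,st=wsnap('w_pushed.png'); print(repr(s['tool_pos']),z)
```

```text
45 t=37.0 tcp [0.4951 0.009  0.0446] F [-0.6 -0.4 -3.9] w 0.0175
z t=37.3 tcp [0.4961 0.0089 0.0446] F [-0.7  0.1 -4. ] w 0.0175
z t=37.5 tcp [0.4956 0.009  0.0431] F [-0.6  0.6 -3.6] w 0.0177
z t=37.8 tcp [0.4954 0.009  0.0419] F [ 0.7 -0.3 -4.7] w 0.0178
z t=38.0 tcp [0.4954 0.009  0.0409] F [-0.3 -0.5 -3.7] w 0.0179
z t=38.3 tcp [0.4954 0.009  0.0399] F [ 0.1 -0.1 -3.8] w 0.0177
z t=38.5 tcp [0.4954 0.009  0.0389] F [ 0.5 -0.2 -4.3] w 0.0180
z t=38.8 tcp [0.4954 0.009  0.0379] F [-0.  -0.6 -3.2] w 0.0181
z t=39.0 tcp [0.4957 0.0089 0.0371] F [-0.6 -1.1 -4.4] w 0.0176
z t=39.3 tcp [0.4957 0.009  0.0371] F [-3.6 -0.1  6. ] w 0.0177
0 [-0.006 -0.006] act [-0.0059 -0.006 ] fb [-3.  -0.1] fz 5.7
0 [-0.005 -0.006] act [-0.0058 -0.006 ] fb [-7.3  0.3] fz 9.2
0 [-0.004 -0.006] act [-0.005 -0.006] fb [-8. -0.] fz 9.7
0 [-0.003 -0.006] act [-0.0041 -0.006 ] fb [-7.6 -0. ] fz 9.9
0 [-0.002 -0.006] act [-0.0031 -0.006 ] fb [-6.9 -0.2] fz 9.2
0 [-0.001 -0.006] act [-0.0021 -0.006 ] fb [-7.6 -0.4] fz 10.4
0 [ 0.    -0.006] act [-0.0011 -0.006 ] fb [-7.7  0. ] fz 9.7
0 [ 0.001 -0.006] act [-0.    -0.006] fb [-8.7 -0.8] fz 9.6
0 [ 0.002 -0.006] act [ 0.001 -0.006] fb [-8.7 -0. ] fz 9.2
0 [ 0.003 -0.006] act [ 0.0019 -0.006 ] fb [-7.   0.6] fz 9.6
0 [ 0.004 -0.006] act [ 0.0029 -0.006 ] fb [-7.3 -0. ] fz 10.0
0 [ 0.005 -0.006] act [ 0.0037 -0.006 ] fb [-7.1 -0.2] fz 10.7
0 [ 0.006 -0.006] act [ 0.0036 -0.006 ] fb [-12.3   0.2] fz 13.5
1 [ 0.006 -0.005] act [ 0.0037 -0.006 ] fb [-11.5  -4.2] fz 14.7
1 [ 0.006 -0.004] act [ 0.0036 -0.0059] fb [-11.7  -8.5] fz 14.6
1 [ 0.006 -0.003] act [ 0.0037 -0.0057] fb [-11.6 -11.4] fz 13.0
array([0.50610662, 0.01009096, 0.03707303]) 0.03649999999999999
```

Run:
```python
from h import *
BY=.08; c_,s_=np.cos(BY),np.sin(BY); Rm=np.array([[c_,-s_],[s_,c_]])
O=np.array([.502,.0155]); z=.0371
off=np.array([.0042,-.006])
def go():
    manip.move_linear(P(O+Rm@off,z),rate=.03); s=manip.state()
    fb=Rm.T@s['contact_force'][:2]; pb=Rm.T@(s['tool_pos'][:2]-O)
    print(off.round(4),'act',pb.round(4),'fb',fb.round(1),'fz %.1f'%s['contact_force'][2],'Mz %.2f'%s['moment'][2]); return fb
go()
for i in range(12):
    off[1]+=.001
    if go()[1]<-13: break
for i in range(3):
    off[0]+=.0007
    if go()[0]<-13: break
c,st=wsnap('w_pushed.png')
```

```text
[ 0.0042 -0.006 ] act [ 0.0037 -0.0068] fb [-5.1 -4.5] fz 3.7 Mz 0.01
[ 0.0042 -0.005 ] act [ 0.0036 -0.006 ] fb [-5.6 -6. ] fz 3.4 Mz -0.06
[ 0.0042 -0.004 ] act [ 0.0037 -0.005 ] fb [-4.3 -6.5] fz 4.3 Mz -0.04
[ 0.0042 -0.003 ] act [ 0.0036 -0.004 ] fb [-5.6 -6.8] fz 4.9 Mz -0.06
[ 0.0042 -0.002 ] act [ 0.0036 -0.003 ] fb [-4.7 -6.8] fz 3.9 Mz -0.07
[ 0.0042 -0.001 ] act [ 0.0036 -0.002 ] fb [-4.6 -5.9] fz 4.2 Mz -0.03
[0.0042 0.    ] act [ 0.0036 -0.001 ] fb [-5.6 -5.9] fz 4.1 Mz -0.01
[0.0042 0.001 ] act [ 0.0037 -0.    ] fb [-5.9 -6.2] fz 3.9 Mz -0.04
[0.0042 0.002 ] act [0.0037 0.0003] fb [-5.6 -9.8] fz 3.4 Mz -0.10
[0.0042 0.003 ] act [0.0037 0.0003] fb [ -5.4 -14.1] fz 4.1 Mz -0.07
[0.0049 0.003 ] act [0.0037 0.0003] fb [ -7.7 -14.3] fz 6.8 Mz -0.07
[0.0056 0.003 ] act [0.0036 0.0003] fb [ -9.9 -14. ] fz 8.4 Mz -0.11
[0.0063 0.003 ] act [0.0037 0.0003] fb [-12.2 -14. ] fz 11.9 Mz -0.04
```

View pics/w_pushed.png

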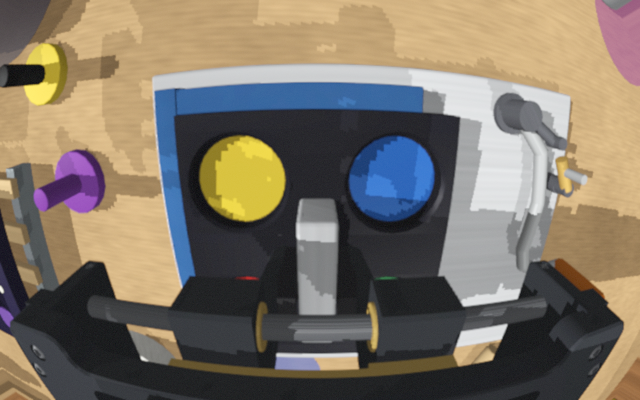

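Run:
```python
from h import *
BY=.08; c_,s_=np.cos(BY),np.sin(BY); Rm=np.array([[c_,-s_],[s_,c_]])
O=np.array([.502,.0155])
manip.move_linear(P(O+Rm@[.0042,.0012],.0373),rate=.03); rep()
manip.set_gripper(.05); rep('open')
manip.move_linear(P(O+Rm@[.004,.001],.15),rate=.2)
manip.move_pose(P(O+Rm@[-.0,-.02],.25),down(BYAW)); manip.dwell(.2)
c,st=wsnap('w_b3.png'); np.savez('pics/w_b3.npz',**c,**{'st_'+a:b for a,b in st.items()}); rep()
a=cv2.imread('pics/w_b3.png'); cv2.imwrite('pics/k_b3.png',cv2.resize(a[40:260,160:410],None,fx=2.7,fy=2.7,interpolation=cv2.INTER_CUBIC))
```

```text
t=46.9 tcp [0.5056 0.016  0.0371] F [-4.4 -7.6  1.7] w 0.0172
open t=47.5 tcp [0.5062 0.0172 0.0373] F [-0.1  0.7  0.6] w 0.0500
 t=51.2 tcp [ 0.5036 -0.0044  0.25  ] F [-0.8 -0.2 -0.3] w 0.0497
```

View pics/k_b3.png

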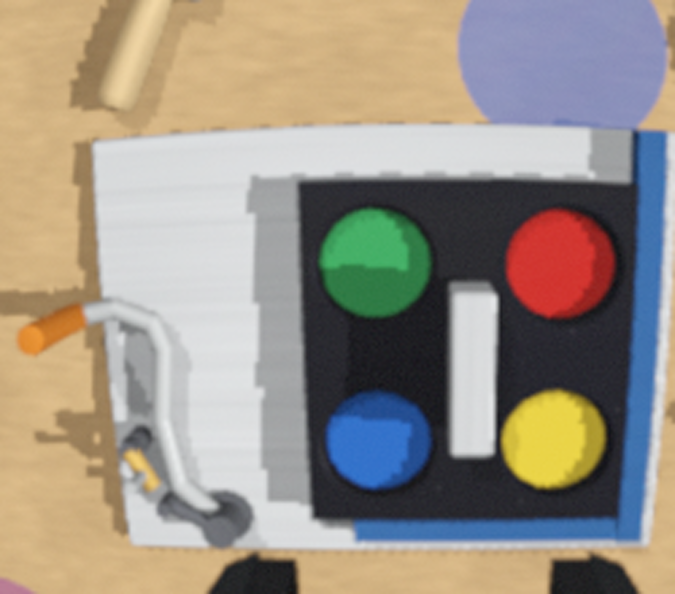

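View pics/w_b3.png

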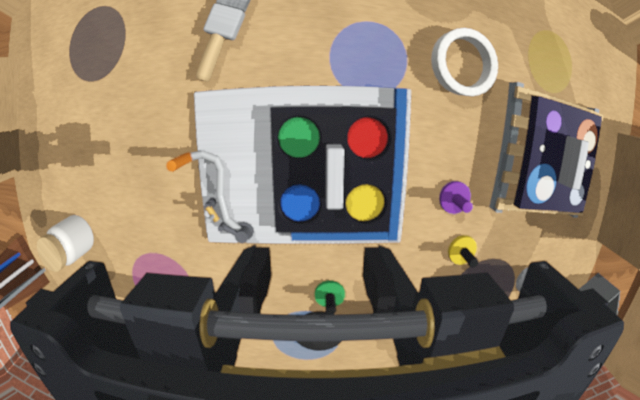

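Run:
```python
from m import *
c,s=ld('b3'); o=(160,40)
print('post',onplane(c,q(o,2.7,[(32,341)]),.077,s), 'model .65',post(.65))
w=onplane(c,q(o,2.7,[(561,264),(554,439),(376,263),(379,440)]),.030,s); print('rims r,y,g,b',w.round(4)); print(w.mean(0))
w=onplane(c,q(o,2.7,[(299,182),(632,184),(618,515),(313,518)]),.030,s); print(rect(w))
```

```text
post [[ 0.49904539 -0.16912456  0.077     ]] model .65 [ 0.49552623 -0.17091526]
rims r,y,g,b [[ 0.4597  0.0528  0.03  ]
 [ 0.541   0.0592  0.03  ]
 [ 0.4662 -0.0283  0.03  ]
 [ 0.5477 -0.0218  0.03  ]]
[0.50365462 0.01549385 0.03      ]
(array([0.5051, 0.0154]), np.float64(0.09), np.float64(0.0833), np.float64(0.1576), np.float64(0.1466))
```

Run:
```python
from h import *
yw=lambda th: np.pi+BYAW-.03+th
p=np.array([.497,-.1700])
manip.move_pose(P(p,.20),down(yw(.6)))
manip.set_gripper(.05)
manip.move_linear(P(p,.046),rate=.15); rep('down')
manip.set_gripper(0.0,force=15); rep('grip')
for th in np.linspace(.54,.04,6):
    manip.move_linear(P(post(th)+[.001,0],.046),rate=.08,rot=down(yw(th))); rep('%.2f'%th)
manip.set_gripper(.045); rep('open')
p=manip.state()['tool_pos'][:2]
manip.move_linear(P(p,.20),rate=.2)
O=np.array([.5045,.0155])
manip.move_pose(P(O+[0,-.02],.25),down(BYAW)); manip.dwell(.2)
c,st=wsnap('w_b4.png'); np.savez('pics/w_b4.npz',**c,**{'st_'+a:b for a,b in st.items()}); rep()
a=cv2.imread('pics/w_b4.png'); cv2.imwrite('pics/k_b4.png',cv2.resize(a[40:260,160:410],None,fx=2.7,fy=2.7,interpolation=cv2.INTER_CUBIC))
```

```text
down t=54.5 tcp [ 0.4979 -0.1704  0.0469] F [0.4 0.3 0.6] w 0.0499
grip t=55.2 tcp [ 0.4978 -0.1709  0.0463] F [ 2.5 -5.1 -1.5] w 0.0135
0.54 t=55.5 tcp [ 0.49   -0.1593  0.0463] F [ 4.3 -2.2 -2.5] w 0.0134
0.44 t=55.8 tcp [ 0.4842 -0.1479  0.0463] F [ 4.4 -1.5 -1. ] w 0.0133
0.34 t=56.1 tcp [ 0.4796 -0.136   0.0463] F [ 5.4  1.4 -0.7] w 0.0132
0.24 t=56.4 tcp [ 0.4763 -0.1237  0.0462] F [3.6 2.2 0.6] w 0.0135
0.14 t=56.7 tcp [ 0.4741 -0.1111  0.0462] F [4.8 3.  0.8] w 0.0131
0.04 t=57.0 tcp [ 0.4733 -0.0984  0.0462] F [4.  4.3 1.1] w 0.0138
open t=57.7 tcp [ 0.4728 -0.0991  0.0459] F [ 0.6 -0.2 -0.1] w 0.0448
 t=61.3 tcp [ 0.5045 -0.0046  0.25  ] F [-0.3 -0.4  0.1] w 0.0451
```

View pics/k_b4.png

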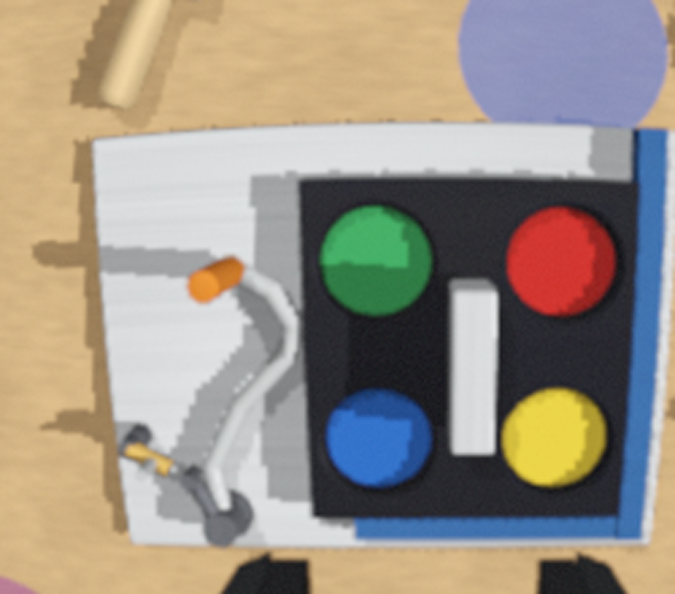

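View pics/w_b4.png

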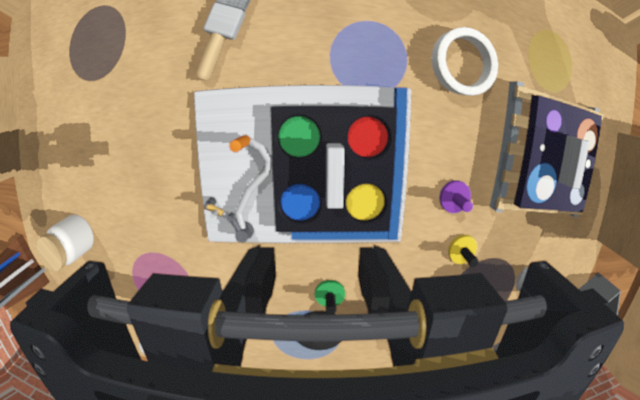

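Run:
```python
from h import *
B=np.array([.5045,.0155]); c_,s_=np.cos(.082),np.sin(.082); Rm=np.array([[c_,-s_],[s_,c_]])
V={'ym':((.6138,.229),.14,.08),'yw':(B+Rm@[.042,.042],.16,.08),'gm':((.6805,.0712),.14,.5),'gw':(B+Rm@[-.042,-.042],.16,.5)}
tiles=[]
for k,(p,z,y) in V.items():
    manip.move_pose(P(p,z),down(y)); manip.dwell(.3)
    c,st=wsnap(f'w_{k}.png'); np.savez(f'pics/w_{k}.npz',**c,**{'st_'+a:b for a,b in st.items()}); rep(k)
    tiles.append(cv2.resize(c['image'][150:250,250:380],None,fx=3,fy=3,interpolation=cv2.INTER_CUBIC))
cv2.imwrite('pics/tiles.png',np.vstack([np.hstack(tiles[:2]),np.hstack(tiles[2:])])[:600])
```

```text
ym t=62.7 tcp [0.6141 0.2282 0.1408] F [ 0.5 -0.5  0.5] w 0.0448
yw t=63.9 tcp [0.5432 0.0617 0.1597] F [0.5 0.2 0.5] w 0.0452
gm t=64.8 tcp [0.68   0.0712 0.1408] F [0.5 0.1 0.1] w 0.0450
gw t=66.1 tcp [ 0.4667 -0.0296  0.1598] F [-0.1  0.4  0.5] w 0.0451
```

View pics/tiles.png

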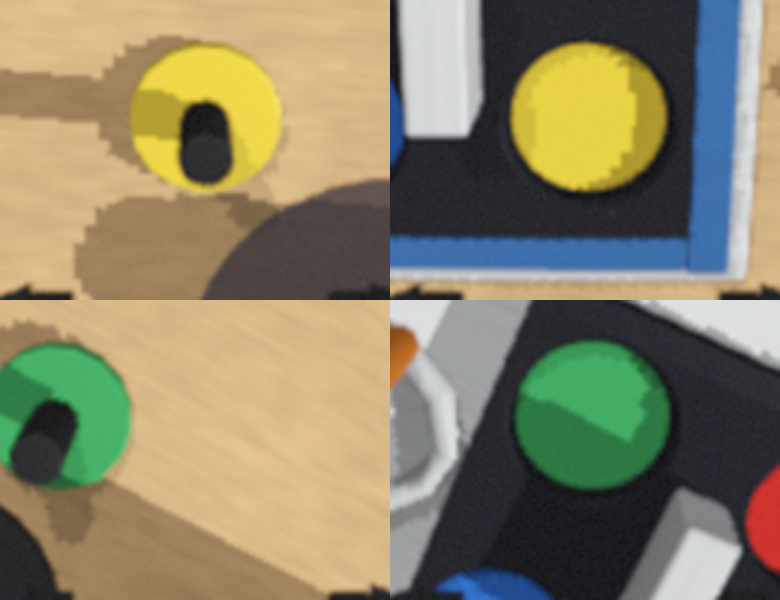

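View pics/w_gm.png

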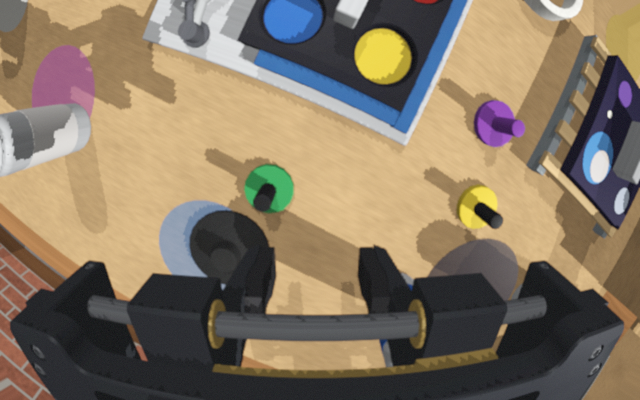

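Run:
```python
from m import *
def tl(i,j,pts): return q((250,150),3,[(a-390*j,b-300*i) for a,b in pts])
def fit(P):
    A=np.c_[2*P[:,:2],np.ones(len(P))]; x=np.linalg.lstsq(A,(P[:,:2]**2).sum(1),rcond=None)[0]; return x[:2].round(4),np.sqrt(x[2]+x[:2]@x[:2]).round(4)
import cv2
lo={'ym':(20,90,90),'yw':(20,90,90),'gm':(45,60,40),'gw':(45,60,40)}
hi={'ym':(35,255,255),'yw':(35,255,255),'gm':(80,255,255),'gw':(80,255,255)}
for k,zs in {'ym':[.01],'yw':[.030,.020],'gm':[.01],'gw':[.030,.02]}.items():
    c,s=ld(k); h=cv2.cvtColor(c['image'],cv2.COLOR_BGR2HSV)
    m=cv2.inRange(h,np.array(lo[k]),np.array(hi[k])); m[245:]=0
    n,lab,st,ce=cv2.connectedComponentsWithStats(m)
    ok=[i for i in range(1,n) if st[i,4]>800]; i=min(ok,key=lambda i:np.hypot(ce[i][0]-316,ce[i][1]-195))
    mk=(lab==i).astype(np.uint8); cnt=max(cv2.findContours(mk,cv2.RETR_EXTERNAL,cv2.CHAIN_APPROX_NONE)[0],key=cv2.contourArea)
    hull=cv2.convexHull(cnt)
    fm=cv2.drawContours(np.zeros_like(mk),[hull],-1,1,-1); M=cv2.moments(fm,True); cen=(M['m10']/M['m00'],M['m01']/M['m00'])
    print(k,'centroid px',np.round(cen,1),st[i])
    for z in zs: print('   z',z,'cent',onplane(c,[cen],z,s)[0].round(4),'circ',fit(onplane(c,hull[:,0],z,s)))
    # edges
    if len(zs)==2:
        x,y,w,hh=cv2.boundingRect(hull)
        t=onplane(c,[(cen[0],y-.5)],.03,s)[0]; b=onplane(c,[(cen[0],y+hh-.5)],.02,s)[0]
        l=onplane(c,[(x-.5,cen[1])],.02,s)[0];r=onplane(c,[(x+w-.5,cen[1])],.02,s)[0]
        d=(b-t)[:2];d/=np.linalg.norm(d)
        print('   near->',(t[:2]+.026*d).round(4),'far->',(b[:2]-.026*d).round(4),'lat mid',((l+r)/2).round(4),np.linalg.norm(l-r))
```

```text
ym centroid px [318.  188.6] [ 292  163   53   52 1741]
   z 0.01 cent [0.6125 0.2292 0.01  ] circ (array([0.613 , 0.2293]), np.float64(0.0247))
yw centroid px [315.4 188.5] [ 290  164   52   50 2072]
   z 0.03 cent [0.541  0.0606 0.03  ] circ (array([0.5416, 0.0606]), np.float64(0.0242))
   z 0.02 cent [0.5439 0.0608 0.02  ] circ (array([0.5445, 0.0608]), np.float64(0.0251))
   near-> [0.5434 0.0608] far-> [0.5436 0.0608] lat mid [0.5439 0.0608 0.02  ] 0.04992640191493372
gm centroid px [268.8 188.2] [ 244  164   50   49 1504]
   z 0.01 cent [0.6992 0.0304 0.01  ] circ (array([0.7   , 0.0304]), np.float64(0.0236))
gw centroid px [316.9 187.9] [ 291  163   53   51 2137]
   z 0.03 cent [ 0.4643 -0.0311  0.03  ] circ (array([ 0.4648, -0.0308]), np.float64(0.0246))
   z 0.02 cent [ 0.4669 -0.0297  0.02  ] circ (array([ 0.4674, -0.0294]), np.float64(0.0255))
   near-> [ 0.4661 -0.0301] far-> [ 0.4671 -0.0295] lat mid [ 0.4668 -0.0296  0.02  ] 0.05089527924008875
```

```bash
cat >> h.py <<'E'
def place(w,yaw,zs=.036,fmax=8):
    manip.move_pose(P(w,.12),down(yaw)); manip.move_linear(P(w,.060),rate=.12); manip.dwell(.1); rep('above')
    z=.054
    while z>zs-.002:
        manip.move_linear(P(w,z),rate=.03); s=rep('z%.3f'%z)
        if s['contact_force'][2]>fmax-1: break
        z-=.002 if z>zs+.004 else .001
    return s
E
python3 - <<'E'
from h import *
m=np.array([.6132,.2292]); y=.08
manip.set_gripper(.045)
manip.move_pose(P(m,.12),down(y)); manip.move_linear(P(m,.016),rate=.1); rep('dn')
manip.set_gripper(0,force=20); rep('grip')
manip.move_linear(P(m,.12),rate=.15); rep('up')
c,st=wsnap('w_yheld.png')
s=place(np.array([.5436,.0608]),y)
c,st=wsnap('w_yin.png'); snap('scene','s_yin.png')
E
```

```text
dn t=68.7 tcp [0.614  0.2295 0.0169] F [0.4 0.1 0.8] w 0.0449
grip t=69.2 tcp [0.6134 0.2293 0.0163] F [-0.3 -0.2  1.2] w 0.0156
up t=70.1 tcp [0.6124 0.2289 0.1189] F [-0.8 -1.1 -1.1] w 0.0152
above t=71.6 tcp [0.5447 0.0611 0.061 ] F [ 0.4 -0.3 -1.3] w 0.0151
z0.054 t=72.0 tcp [0.5434 0.0607 0.0539] F [-0.5 -0.2 -0.4] w 0.0149
z0.052 t=72.2 tcp [0.5434 0.0607 0.0519] F [-0.4  0.2 -0.3] w 0.0155
z0.050 t=72.5 tcp [0.5434 0.0608 0.0498] F [-0.3 -0.3 -0.3] w 0.0151
z0.048 t=72.7 tcp [0.5435 0.0608 0.0478] F [ 0.9 -0.1 -0.1] w 0.0150
z0.046 t=73.0 tcp [0.5434 0.0608 0.0458] F [-0.7 -0.3 -0.7] w 0.0154
z0.044 t=73.2 tcp [0.5434 0.0608 0.0438] F [ 0.4 -0.1 -1.1] w 0.0150
z0.042 t=73.5 tcp [0.5434 0.0608 0.0418] F [ 0.   0.6 -0.7] w 0.0155
z0.040 t=73.7 tcp [0.5434 0.0608 0.0398] F [-0.4 -0.7 -0.6] w 0.0151
z0.039 t=74.0 tcp [0.5436 0.0608 0.0389] F [ 0.2 -0.4 -1.3] w 0.0150
z0.038 t=74.2 tcp [0.5435 0.0608 0.0379] F [ 0.6 -0.3 -0.4] w 0.0152
z0.037 t=74.5 tcp [0.5435 0.0608 0.0369] F [-0.3  0.1 -0.8] w 0.0151
z0.036 t=74.7 tcp [0.5438 0.0608 0.0363] F [ 0.1 -0.7  1.8] w 0.0151
z0.035 t=75.0 tcp [0.5439 0.0608 0.0362] F [-3.8  0.3 10.3] w 0.0152
```

View pics/w_yin.png

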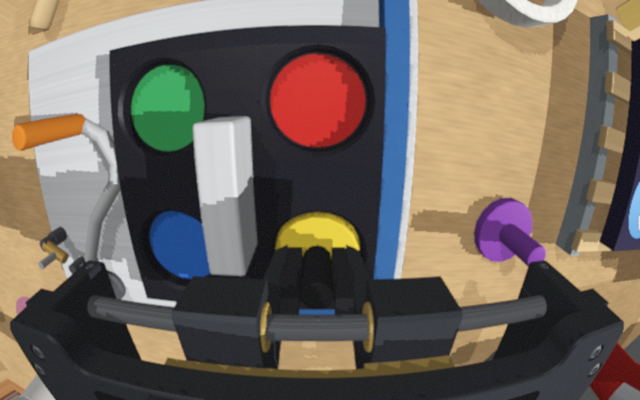

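Run:
```python
from h import *
manip.move_linear([.5436,.0608,.0362],rate=.03)
manip.set_gripper(.023); rep('open')
manip.move_linear([.5436,.0608,.12],rate=.15)
manip.move_pose([.700,.0304,.14],down(.5)); manip.dwell(.3)
c,st=wsnap('w_g2.png'); np.savez('pics/w_g2.npz',**c,**{'st_'+a:b for a,b in st.items()}); rep()
```

```text
open t=75.7 tcp [0.5434 0.0608 0.0359] F [-0.6  0.4 -0.9] w 0.0232
 t=77.4 tcp [0.6992 0.0307 0.1403] F [-0.3 -0.5  0.2] w 0.0229
```

View pics/w_g2.png

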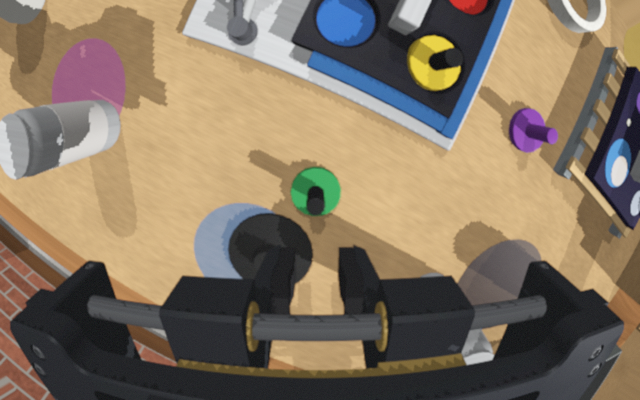

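Run:
```python
from h import *
d=dict(np.load('pics/w_g2.npz')); st={a[3:]:b for a,b in d.items() if a.startswith('st_')}
h=cv2.cvtColor(d['image'],cv2.COLOR_BGR2HSV); m=cv2.inRange(h,np.array((45,60,40)),np.array((80,255,255))); m[245:]=0
n,lab,s,ce=cv2.connectedComponentsWithStats(m); i=min([i for i in range(1,n) if s[i,4]>500],key=lambda i:np.hypot(ce[i][0]-316,ce[i][1]-190))
hu=cv2.convexHull(cv2.findContours((lab==i).astype(np.uint8),cv2.RETR_EXTERNAL,cv2.CHAIN_APPROX_NONE)[0][0])
f=cv2.drawContours(np.zeros_like(m),[hu],-1,1,-1);M=cv2.moments(f,True)
g=onplane(d,[(M['m10']/M['m00'],M['m01']/M['m00'])],.01,st)[0]; print(g,s[i])
m=g[:2]+[.0003,0]; y=-.17
manip.set_gripper(.04)
manip.move_pose(P(m,.12),down(y)); manip.move_linear(P(m,.016),rate=.1); rep('dn')
manip.set_gripper(0,force=20); rep('grip')
manip.move_linear(P(m,.12),rate=.15); rep('up')
place(np.array([.4668,-.0298]),y)
c,st=wsnap('w_gin.png')
```

```text
[0.69975124 0.02953519 0.01      ] [ 291  167   50   49 1564]
dn t=79.7 tcp [0.7009 0.0296 0.017 ] F [ 0.  -0.8  0.6] w 0.0399
grip t=80.2 tcp [0.7004 0.0296 0.0165] F [-0.1  0.7  2.6] w 0.0152
up t=81.0 tcp [0.6992 0.0295 0.1188] F [-0.1 -0.  -0.4] w 0.0153
above t=82.7 tcp [ 0.4681 -0.0299  0.061 ] F [ 0.2  0.5 -0.3] w 0.0153
z0.054 t=83.1 tcp [ 0.4666 -0.0298  0.054 ] F [ 0.5  1.  -0.9] w 0.0154
z0.052 t=83.3 tcp [ 0.4667 -0.0298  0.0519] F [-0.1  1.1 -1.3] w 0.0151
z0.050 t=83.6 tcp [ 0.4667 -0.0298  0.0498] F [-0.3 -0.6 -0.7] w 0.0150
z0.048 t=83.8 tcp [ 0.4666 -0.0298  0.0478] F [-0.7  1.  -0.4] w 0.0152
z0.046 t=84.1 tcp [ 0.4667 -0.0298  0.0458] F [-0.1  0.3 -0.3] w 0.0153
z0.044 t=84.3 tcp [ 0.4667 -0.0298  0.0438] F [ 0.3  0.1 -0.5] w 0.0150
z0.042 t=84.6 tcp [ 0.4667 -0.0298  0.0418] F [-0.   0.9  0.8] w 0.0150
z0.040 t=84.8 tcp [ 0.4666 -0.0298  0.0398] F [-0.   0.1 -1.5] w 0.0152
z0.039 t=85.1 tcp [ 0.4667 -0.0298  0.0389] F [-0.1  0.5  0.5] w 0.0149
z0.038 t=85.3 tcp [ 0.4668 -0.0298  0.038 ] F [ 0.5  0.2 -0.8] w 0.0152
z0.037 t=85.6 tcp [ 0.4667 -0.0298  0.0369] F [ 0.8  0.3 -0. ] w 0.0153
z0.036 t=85.8 tcp [ 0.467  -0.0298  0.0365] F [-2.   1.3  5.4] w 0.0153
z0.035 t=86.1 tcp [ 0.467  -0.0298  0.0364] F [-5.8  0.9 12.7] w 0.0152
```

View pics/w_gin.png

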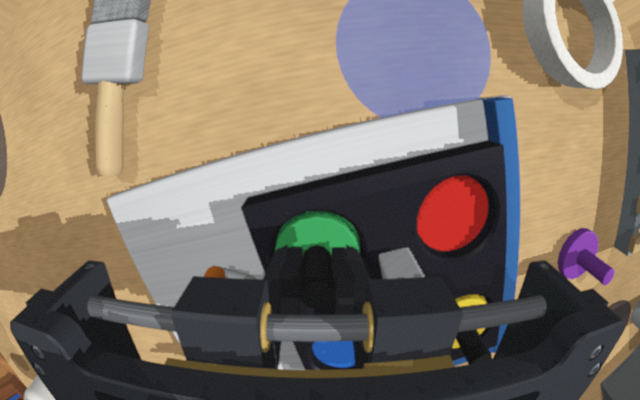

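Green is seated. I'll release it, retreat and do the final check.

Run:
```python
from h import *
manip.move_linear([.4668,-.0298,.0363],rate=.03)
manip.set_gripper(.023); rep('open')
manip.move_linear([.4668,-.0298,.15],rate=.15)
manip.move_pose([.50,-.0046,.25],down(BYAW)); manip.dwell(.3)
c,st=wsnap('w_e.png'); np.savez('pics/w_e.npz',**c,**{'st_'+a:b for a,b in st.items()}); rep()
cv2.imwrite('pics/k_e.png',cv2.resize(c['image'][40:260,160:410],None,fx=2.7,fy=2.7,interpolation=cv2.INTER_CUBIC))
manip.move_pose([.44,.25,.35],down(.1)); manip.dwell(.2)
snap('wrist','w_e2.png')
manip.move_pose([.35,-.45,.35],down(3.0))
snap('scene','s_e.png'); snap('top','t_e.png'); rep()
```

```text
open t=86.7 tcp [ 0.4665 -0.0298  0.036 ] F [-0.5  0.1 -0.7] w 0.0232
 t=88.5 tcp [ 0.4991 -0.0048  0.2486] F [ 0.2  1.4 -0.8] w 0.0229
 t=92.4 tcp [ 0.3506 -0.4495  0.3501] F [-0.7 -0.1 -0.6] w 0.0227
```

View pics/k_e.png

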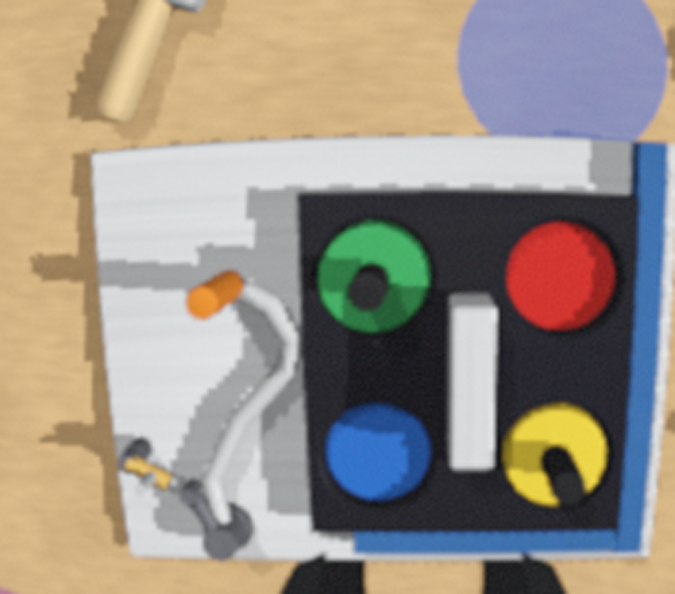

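View pics/w_e2.png

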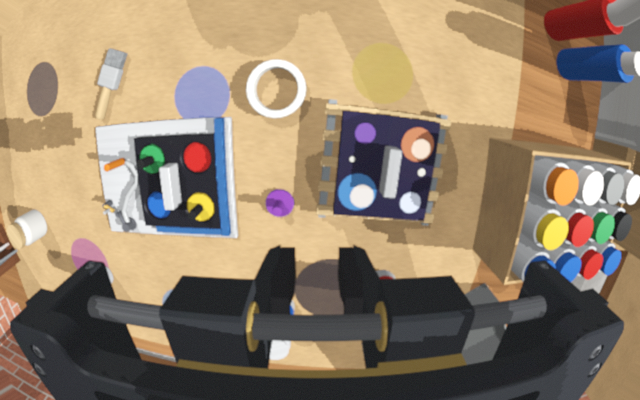

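View pics/s_e.png

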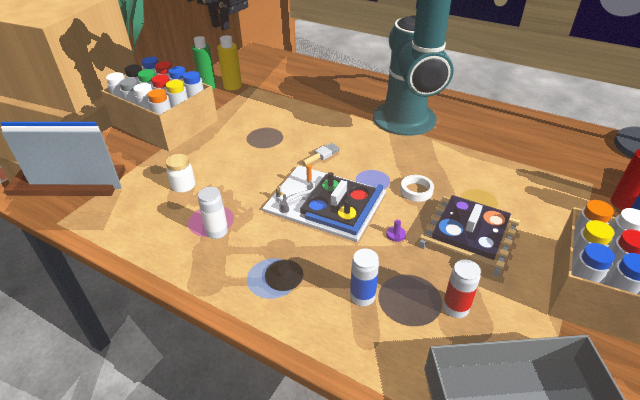

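View pics/t_e.png

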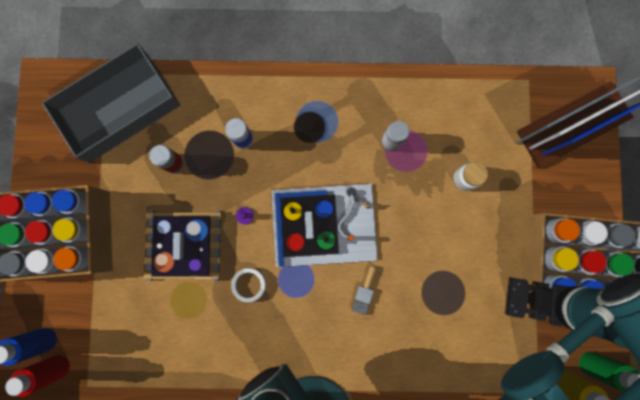

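Run:
```python
from h import *
manip.dwell(.5); rep(); print(order.close_job())
```

```text
t=92.9 tcp [ 0.35 -0.45  0.35] F [ 0.3  0.1 -0.1] w 0.0229
the job is handed in; nothing more can be done
None
```

The job is handed in at 92.9 s of the 210 s allowed; no verdict is reported.

**What I did:**
- I drew the arm back until it stayed at the stop and laid the finished board in the middle of the rack.
- I set the fresh board in the bed and pushed it against both fixed edges, feeling contact on each. Then I released the arm onto it by hand.
- I pressed in the yellow and green masks, the only two real ones on the table. The purple one was a decoy, and no red or blue mask appeared in any view.
- The green mask had been knocked about 45 mm aside during the run, so I found it again before grasping it.

**Last checks:**
- **Board and arm:** the pictures show the fresh board snug to both edges with the arm resting on its right side.
- **Masks:** both went in without resistance and met the well floor within 0.5 mm of the expected height.
- **Everything else:** the finished board lies on the rack, the other things look unmoved, and the robot is clear with about zero force.

**A disagreement:** my camera estimates of the bed's position along x differed by up to about 5 mm. I relied on the felt contact with the edges and on close views of the wells.

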